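# Dock the filling canister and take off its bayonet cap

## Task

Slide the steel filling canister into the aluminium bench dock, foot under the lips, until the spring catches click and hold it. Then take off its black cap: it locks by twisting and nobody knows which way it was last twisted, so try it both ways to find out which way it loosens, and lift it off while the canister stays home in the dock. Finish holding the cap still and level in the gripper, well clear above the canister's neck (at least a hand's breadth, some 8 cm), and leave the other things on the bench where they are.

Things in the scene. Friction and masses are not known exactly. Their poses are not given: they have to be found in the camera images.
- canister: Loose upright steel canister, 0.3 to 0.5 kg. Origin: centre of its underside; z up, x along the long side of its foot. Foot: flat plate 84 mm long (x), 72 mm wide (y), 6 mm thick, with a rounded notch in the middle of each long side; it is the same after a half turn. On it a plain round body; the cap covers the neck above. With the cap shut it is 109 mm tall.
- canister_body (a point): Point on the canister's axis 62 mm above its underside, a good place to grip; axes as the canister's. It can also be carried by its locked cap. The round body is 44 mm in diameter from 6 to 90 mm above the underside.
- cap: Loose black knurled round cap, 49 mm diameter, 19 mm tall, 60 g. Origin: centre of its lower rim (90 mm above the canister's underside when shut); z up. Three lugs inside it sit under a collar on the neck (bayonet). It loosens only one way, which differs from time to time; nothing on the outside shows it. The wrong way it meets a hard stop at once (slack of a few degrees).
- cap_top (a point): Centre of the cap's flat top, 19 mm above its lower rim. From shut, turned about 46 degrees (37 to 55) the right way, the cap rises 3 mm on ramps and lifts straight off; turned further it locks again on the other side. It turns almost freely between the stops; locked, it can be raised some 4 mm only. Let go half turned, it slides back down and locks.
- dock: Aluminium dock fixed to the worktop: two side rails with inward lips, an end stop, a mouth with flared guides. Origin (on the worktop): where the canister's underside centre stands when home; x points from the mouth inwards (the sliding direction), z up. Channel 74 mm wide, from x = -52 mm to the end stop at +43 mm; lips 64 mm apart leave 8 mm height for the foot. 13 mm tall, 118 mm wide.
- dock_mouth (a point): Centre of the mouth's outer end, on the worktop, 82 mm before home; axes as the dock's. Here the flares are 99 mm apart. The worktop is the channel's floor, so the foot slides flat on it. The canister can be stood with its centre 40 mm before this point, long side of the foot along the dock's x, and pushed straight in.
- catch_left (a joint): Left spring catch of the dock (round nose that snaps into the foot's notch when home), m: about 0 when out, about 0.003 while the foot presses it back. Getting past both catches takes about 10 N.
- catch_right (a joint): Right spring catch, same values.
- vanilla: Bystander: brown glass bottle, 47 mm diameter, 118 mm tall, upright; origin at the centre of its underside.
- jar_soda: Bystander: small jar with a white lid, 40 mm diameter, 72 mm tall; origin at the centre of its underside.
- jar_dill: Bystander: jar with a grey lid, 45 mm diameter, 92 mm tall; origin at the centre of its underside.
- jar_nutmeg: Bystander: small jar with a red lid, 38 mm diameter, 66 mm tall; origin at the centre of its underside.
There are look-alikes about, which are no part of the job. There is more than one size of the cap; the job needs the largest. There is more than one size of the canister; the one meant has the size given above.

How it is judged:
By the outcome, as a careful person would: the job done as asked, in the order asked, and still so for the second after the job is handed in, while the arm keeps its last pose, push and grip.
It also fails if it takes over 56 s, if anything falls off the work surface, if the arm or the gripper's body presses on something with over 40 N, if the wrist force passes 120 N, or if a joint passes its speed limit or range.

## Robot

A 7-joint arm with a two-finger parallel gripper is mounted at the origin on a cart in front of the work surface, level with it; the furniture and walls round the work are solid. World frame = base frame: x ahead of the robot, y to its left, z up, the work surface at z = 0. Lengths are in mm, angles in rad, forces in N, time in s.
With the tool pointing down it reaches from about 425 to 950 mm from the base axis. Payload 16.7 kg.
Tool frame: the origin (TCP) lies on the centre line of the jaws, within the pads' length; the fingertips stand 14 mm ahead of it and the grasp point (between the pads) lies 5 mm behind it; z points along the fingers, y is the line along which they close (so a half turn about z gives the same grasp; the last joint's range is limited). The gripper opens to 94 mm and grips with 3 to 60 N. Pads are 16 mm wide; open, the fingers measure 119 mm over their backs; the gripper's body (75 mm by 177 mm) begins 78 mm behind the grasp point.
Start: joints at [-1.308, 0.426, 0.074, 1.606, -0.034, 1.111, -0.067], TCP at [270.794, 618.26, 219.467] pointing down, gripper open.
Joint ranges: [-2.85, 2.85], [-0.5, 2.14], [-1.23, 1.37], [0.21, 2.46], [-1.02, 4.16], [0.16, 2.05], [-2.73, 2.73]. Speed limits (rad/s): [1.89, 1.89, 2.39, 2.39, 3.01, 3.01, 3.01].

## Interface

Orientations are given as a 3x3 rotation matrix whose columns are the frame's x, y, z axes.
In Python, from cell import arm gives the robot as it stands.
- The arm moves only by the shell command python3 -m jog 'ROWS'. ROWS is JSON, one flat list of numbers, 7 for each row, row after row: the turn, a rotation vector about the world's x, y, z in units of 0.08 rad (1.0 is 0.08 rad), then the shift along the world's x, y, z in units of 20 mm (1.0 is 20 mm), then the opening, from 0 (shut) to 1 (fully open). A call has 1 to 12 rows; each row shifts and turns the commanded pose from where the row before left it; what a row does not reach is not made up. A row lasts 1/12 s, in which the tool goes at most 41.7 mm and 7.16 degrees, less where a joint would pass 70% of its speed; a pose out of reach is approached as far as the arm can. A call with a number of a shift or a turn outside -1 to 1 is refused whole. A call with a gripper value outside its range is refused whole. The fingers move at their own pace and stop on an object; the grip force is fixed at half the most. Time passes only in rows, so rows that do not move let the fingers close. It gives the time, the measured TCP pose, the force, the opening and the grip force at its end, in the units of the state.
- arm.sense(): the state, without advancing time (a new reading comes with each control period).
- arm.capture(name): name is "scene" or "top" or "wrist"; returns a dict with "color" (400x640x3 uint8, blue, green, red), "vertical_fov" (degrees; the focal length in pixels is half the picture's height over the tangent of half this angle, whatever the lens; pixels are square), "cx", "cy" (the principal point, pixels), "k1" (the pictures are not rectified: a ray, as slopes to the right and down, at radius r is drawn at 1 + k1 r^2 times it, then the intrinsics apply), "pose" (4x4, takes a point from camera to world coordinates). Camera axes: x right, y down, z forward; pixel columns grow to the right and rows downward; lengths in mm; the calibration is good to about 2 mm. A picture is of the moment at which its call begins. There is no depth.
- arm.job_done(): hands the job in; it is judged then, once.
The state is a dict: "t": time; "q": joint angles; "joint_vel": joint speeds; "effort": joint torques, N m; "position": TCP position; "orientation": TCP orientation; "contact_force": force on the tool from outside, world axes, zero at the start; "wrist_torque": the same for the moment, N m; "grip_width": finger opening in mm; "finger_force": force on a finger pad.
Only numpy, scipy, OpenCV 4.12 (cv2) and the standard library are available. Lean on these libraries where they do the work, as an engineer would, in place of code of your own. Each camera call takes 0.05 s, during which the arm holds its last target. There are 200 camera calls.

## Working session

There is one attempt and no reset: what is moved stays moved. The work goes in short steps, Python scripts to look and compute and a shell command to move; the robot and the scene stay as the last step left them, time stands still between calls to the robot, and variables do not carry over. Pictures are saved under pics/ and viewed, at most 11 in all, crops included, and the job is handed in when it is done.

```bash
mkdir -p pics; ls
cat > h.py <<'E'
import numpy as np,cv2,json
from cell import arm
def cap(n,f):
    c=arm.capture(n); cv2.imwrite('pics/%s.png'%f,c['color'])
    np.savez('pics/%s.npz'%f,**{k:np.array(v) for k,v in c.items() if k!='color'}); return c
def load(f): return dict(np.load('pics/%s.npz'%f))
def K(c):
    F=200/np.tan(np.radians(float(c['vertical_fov']))/2)
    return np.array([[F,0,float(c['cx'])],[0,F,float(c['cy'])],[0,0,1]]),np.array([float(c['k1']),0,0,0])
def pix(f,u,v,z):
    c=load(f);k,d=K(c);p=cv2.undistortPoints(np.array([[[u,v]]],float),k,d)[0,0]
    P=c['pose'];r=P[:3,:3]@[p[0],p[1],1];o=P[:3,3];return o+r*(z-o[2])/r[2]
def proj(f,X):
    c=load(f);k,d=K(c);P=np.linalg.inv(c['pose']);X=np.atleast_2d(X).astype(float)
    return cv2.projectPoints(X,cv2.Rodrigues(P[:3,:3])[0],P[:3,3],k,d)[0][:,0]
def crop(f,g,x0,y0,x1,y1,s):
    i=cv2.imread('pics/%s.png'%f)[y0:y1,x0:x1];cv2.imwrite('pics/%s.png'%g,cv2.resize(i,None,fx=s,fy=s,interpolation=cv2.INTER_CUBIC))
def st():
    s=arm.sense();print({k:np.round(s[k],3).tolist() for k in('t','position','orientation','contact_force','grip_width','q')})
E
python3 - <<'E'
from h import *
a=cap('scene','s0')['color'];b=cap('top','t0')['color']
cv2.imwrite('pics/both.png',cv2.resize(np.vstack([a,b]),(480*1,600)))
st();print(load('t0')['pose'].round(2),load('s0')['pose'].round(2))
E
```

```text
pics
{'t': 0.1, 'position': [270.674, 617.933, 218.861], 'orientation': [[-0.916, 0.401, -0.0], [0.401, 0.916, -0.001], [-0.0, -0.001, -1.0]], 'contact_force': [0.603, -0.734, 0.462], 'grip_width': 94.361, 'q': [-1.307, 0.427, 0.074, 1.607, -0.034, 1.111, -0.067]}
[[-3.0000e-02 -9.9000e-01  1.1000e-01  4.9514e+02]
 [-1.0000e+00  3.0000e-02 -3.0000e-02 -5.9360e+01]
 [ 3.0000e-02 -1.1000e-01 -9.9000e-01  9.5384e+02]
 [ 0.0000e+00  0.0000e+00  0.0000e+00  1.0000e+00]] [[ 6.6000e-01 -3.7000e-01  6.6000e-01  3.0580e+01]
 [-7.5000e-01 -3.3000e-01  5.7000e-01 -5.5437e+02]
 [ 1.0000e-02 -8.7000e-01 -5.0000e-01  5.3104e+02]
 [ 0.0000e+00  0.0000e+00  0.0000e+00  1.0000e+00]]
```

View pics/t0.png

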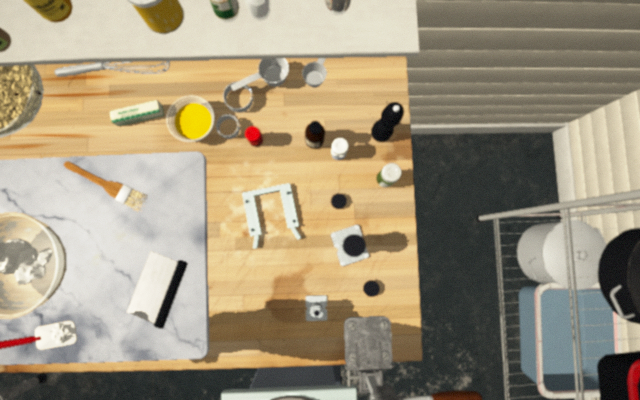

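View pics/s0.png

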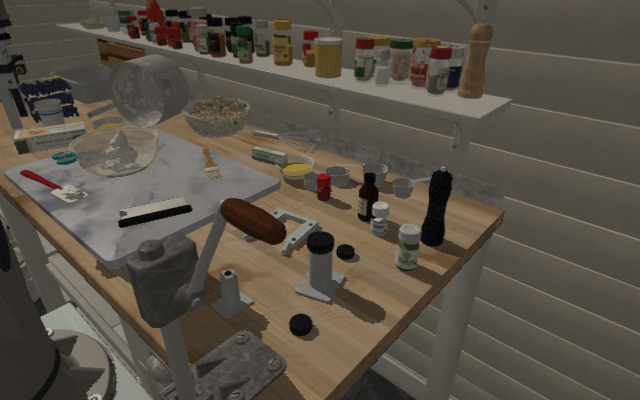

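The top view shows the canister at (353,243), the dock at (271,212) with its mouth toward the robot, and a smaller canister at (316,308). There is also a clamped metal thing at (367,345).

Run:
```python
from h import *
crop('t0','t0c',230,170,390,290,5)
```

```text
(no output)
```

View pics/t0c.png

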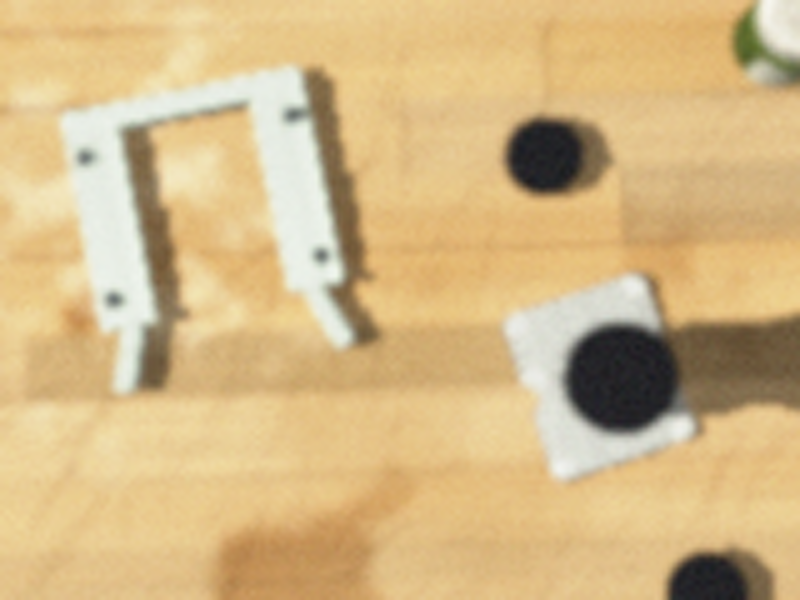

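The crop shows the foot's corners at crop (508,325), (642,277), (694,428), (563,476). The cap centre is at (622,377). The dock's outer corners are (63,118), (300,68), (345,280), (103,330).

Run:
```python
from h import *
p=lambda u,v,z:pix('t0',230+(u+.5)/5-.5,170+(v+.5)/5-.5,z)
f=[p(*a,6) for a in((508,325),(642,277),(694,428),(563,476))]
print('foot',np.round(f,1),np.mean(f,0),[np.linalg.norm(f[i]-f[i-1]) for i in range(4)])
for i,j in((0,3),(1,2)):d=f[i]-f[j];print(np.degrees(np.arctan2(d[1],d[0])))
for i,j in((0,1),(3,2)):d=f[i]-f[j];print(np.degrees(np.arctan2(d[1],d[0]))-90)
print('cap',p(622,377,109))
d=[p(*a,13) for a in((63,118),(300,68),(345,280),(103,330))]
print('dock',np.round(d,1),[np.linalg.norm(d[i]-d[i-1]) for i in range(4)])
for i,j in((0,3),(1,2)):e=d[i]-d[j];print(np.degrees(np.arctan2(e[1],e[0])))
for i,j in((0,1),(3,2)):e=d[i]-d[j];print(np.degrees(np.arctan2(e[1],e[0]))-90)
L=[p(*a,13) for a in((125,130),(157,322),(250,103),(287,287),(127,390),(345,343))];print('lip',np.round(L,1))
for u,v,z in((253,136,66),(315,130,118),(340,147,72),(390,175,92),(339,201,19),(372,288,19),(316,308,80),(367,345,250),(367,345,100)):print(u,v,pix('t0',u,v,z).round())
```

```text
foot [[ 515.  -111.4    6. ]
 [ 536.4 -177.4    6. ]
 [ 462.7 -199.8    6. ]
 [ 441.8 -135.6    6. ]] [ 488.9789049  -156.02825943    6.        ] [np.float64(77.07000806605777), np.float64(69.36848885357604), np.float64(76.96524543379464), np.float64(67.54415098134793)]
18.286266154557808
16.928491934062375
17.948362345801783
18.046435303906023
cap [ 489.05209728 -154.22782238  109.        ]
dock [[620.6 101.1  13. ]
 [642.1 -13.8  13. ]
 [538.6 -33.3  13. ]
 [517.9  82.9  13. ]] [np.float64(104.30356615849404), np.float64(116.94508025274949), np.float64(105.3205696921588), np.float64(117.99072569472277)]
10.08472156244232
10.656320434753853
10.61824961794727
10.122206363311918
lip [[614.   71.3  13. ]
 [521.   57.   13. ]
 [625.6  10.7  13. ]
 [536.   -5.4  13. ]
 [489.1  71.8  13. ]
 [508.5 -32.6  13. ]]
253 136 [747.  66.  66.]
315 130 [743. -77. 118.]
340 147 [ 715. -135.   72.]
390 175 [ 643. -243.   92.]
339 201 [ 595. -132.   19.]
372 288 [ 386. -203.   19.]
316 308 [354. -69.  80.]
367 345 [ 314. -155.  250.]
367 345 [ 276. -175.  100.]
```

```bash
python3 - <<'E'
from h import *
# triangulate the block: where does top ray at (367,325) appear in scene for heights
for uv in((346,320),(388,320)):
  for z in(50,100,150,200,250,300):
    X=pix('t0',*uv,z);print(uv,X.round(),proj('s0',X).round())
E
python3 -m jog '[0,0,-0.3,0.8,-1,0.1,1, 0,0,-0.3,0.8,-1,0.1,1, 0,0,-0.3,0.8,-1,0.1,1, 0,0,-0.3,0.8,-1,0.1,1, 0,0,-0.3,0.8,-1,0.1,1, 0,0,-0.3,0.8,-1,0.1,1, 0,0,-0.3,0.8,-1,0.1,1, 0,0,-0.3,0.8,-1,0.1,1, 0,0,-0.3,0.8,-1,0.1,1, 0,0,-0.3,0.8,-1,0.1,1, 0,0,-0.3,0.8,-1,0.1,1, 0,0,-0.3,0.8,-1,0.1,1]'
```

```text
(346, 320) [ 320. -136.   50.] [[244. 308.]]
(346, 320) [ 330. -132.  100.] [[244. 280.]]
(346, 320) [ 339. -128.  150.] [[245. 251.]]
(346, 320) [ 349. -124.  200.] [[245. 220.]]
(346, 320) [ 359. -119.  250.] [[245. 188.]]
(346, 320) [ 368. -115.  300.] [[246. 154.]]
(388, 320) [ 316. -232.   50.] [[283. 339.]]
(388, 320) [ 326. -223.  100.] [[282. 308.]]
(388, 320) [ 336. -213.  150.] [[281. 276.]]
(388, 320) [ 346. -204.  200.] [[280. 241.]]
(388, 320) [ 356. -194.  250.] [[279. 206.]]
(388, 320) [ 366. -184.  300.] [[278. 168.]]
t: 1.1
position: [464.0, 375.6, 243.7]
orientation: [[-0.762, 0.647, 0.0], [0.647, 0.762, -0.0], [-0.0, -0.0, -1.0]]
contact_force: [0.7, 0.6, 0.2]
grip_width: 94.2
finger_force: 0.0
```

```bash
python3 -m jog '[0,0,-0.27,0.3,-1,0,1, 0,0,-0.27,0.3,-1,0,1, 0,0,-0.27,0.3,-1,0,1, 0,0,-0.27,0.3,-1,0,1, 0,0,-0.27,0.3,-1,0,1, 0,0,-0.27,0,-1,0,1, 0,0,-0.27,0,-1,0,1, 0,0,-0.27,0,-1,0,1, 0,0,-0.27,0,-1,0,1, 0,0,-0.27,0,-1,0,1, 0,0,-0.27,0,-1,0,1, 0,0,-0.27,0,-1,0,1]' && python3 -m jog '[0,0,-0.27,0,-1,0,1, 0,0,-0.27,0,-1,0,1, 0,0,-0.27,0,-1,0,1, 0,0,-0.27,0,-1,0,1, 0,0,-0.27,0,-1,0,1, 0,0,-0.27,0,-1,0,1, 0,0,-0.27,0,-1,0,1, 0,0,-0.27,0,-1,0,1, 0,0,-0.27,0,-1,0,1, 0,0,-0.27,0,-1,0,1, 0,0,-0.2,0,-0.6,0,1, 0,0,0,0,0,0,1]'
python3 - <<'E'
from h import *
cap('wrist','w1');st()
E
```

```text
t: 2.1
position: [492.6, 136.3, 243.5]
orientation: [[-0.572, 0.82, 0.0], [0.82, 0.572, 0.0], [0.0, 0.0, -1.0]]
contact_force: [0.2, 0.6, 0.1]
grip_width: 93.6
finger_force: 0.0
t: 3.1
position: [492.6, -76.8, 243.5]
orientation: [[-0.365, 0.931, 0.0], [0.931, 0.365, -0.001], [-0.001, -0.0, -1.0]]
contact_force: [-0.0, 0.1, -0.1]
grip_width: 94.4
finger_force: 0.0
{'t': 3.15, 'position': [492.752, -75.067, 243.423], 'orientation': [[-0.367, 0.93, -0.0], [0.93, 0.367, -0.0], [-0.0, -0.0, -1.0]], 'contact_force': [0.185, 0.5, 0.16], 'grip_width': 94.118, 'q': [-0.51, 0.112, 0.583, 1.992, -0.07, 1.058, 0.48]}
```

View pics/w1.png

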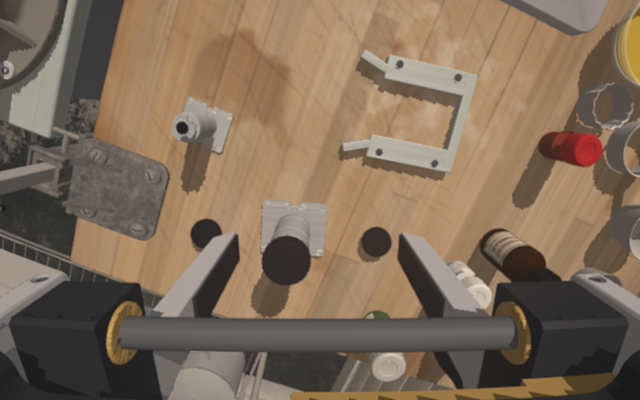

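The wrist picture shows the cap top at about (286,260). The dock's outer corners are at (388,56), (477,75), (447,172), (369,156), and the neighbouring small caps stand clear.

Run:
```python
from h import *
print('cap',pix('w1',286.5,260,109))
f=[pix('w1',*a,6) for a in((263,202),(326,204),(324,254),(262,250))]
print(np.round(f,1),np.mean(f,0))
d=[pix('w1',*a,13) for a in((447,172),(477,75),(388,56),(369,156))]
print(np.round(d,1),np.mean(d,0),[np.linalg.norm(d[i]-d[i-1]) for i in range(4)])
a=np.radians(10.35)
for h in((579.4,34.1),):
  R=np.array([[np.cos(a),-np.sin(a)],[np.sin(a),np.cos(a)]])
  P=[np.r_[R@q+h,13] for q in((53,59),(53,-59),(-52,-59),(-52,59))];print(proj('w1',P).round(),proj('t0',P).round())
```

```text
cap [ 486.37959991 -151.05806402  109.        ]
[[ 438.5 -135.9    6. ]
 [ 514.3 -108.9    6. ]
 [ 537.6 -174.2    6. ]
 [ 458.7 -199.2    6. ]] [ 487.25556464 -154.57720491    6.        ]
[[637.  -14.5  13. ]
 [618.6 101.   13. ]
 [514.2  80.1  13. ]
 [539.4 -32.2  13. ]] [577.29861114  33.60390973  13.        ] [np.float64(99.27213516326148), np.float64(116.92789132712792), np.float64(106.5630580218342), np.float64(115.05480452665624)]
[[479.  75.]
 [451. 173.]
 [368. 157.]
 [392.  55.]] [[242. 193.]
 [290. 183.]
 [299. 226.]
 [250. 236.]]
```

```bash
python3 -m jog '[0,0,0,-0.06,-1,0,1, 0,0,0,-0.06,-1,0,1, 0,0,0,-0.06,-1,0,1, 0,0,0,-0.06,-0.95,-0.3,1, 0,0,0,0,0,-0.7,1, 0,0,0,0,0,0,1]' && python3 -m jog '[0,0,0,0,0,-1,1, 0,0,0,0,0,-1,1, 0,0,0,0,0,-1,1, 0,0,0,0,0,-1,1, 0,0,0,0,0,-1,1, 0,0,0,0,0,-1,1, 0,0,0,0,0,-1,1, 0,0,0,0,0,-0.8,1, 0,0,0,0,0,-0.5,1, 0,0,0,0,0,0,1]'
```

```text
t: 3.65
position: [487.2, -152.5, 221.7]
orientation: [[-0.37, 0.929, -0.003], [0.929, 0.37, 0.0], [0.001, -0.002, -1.0]]
contact_force: [-0.3, -0.2, 0.4]
grip_width: 93.8
finger_force: 0.0
t: 4.48
position: [487.4, -151.5, 56.0]
orientation: [[-0.371, 0.929, -0.003], [0.929, 0.371, 0.001], [0.002, -0.002, -1.0]]
contact_force: [0.4, 0.0, 0.3]
grip_width: 94.1
finger_force: 0.0
```

```bash
python3 -m jog '[0,0,0,0,-0.1,0,1, 0,0,0,0,0,0,0, 0,0,0,0,0,0,0, 0,0,0,0,0,0,0, 0,0,0,0,0,0,0, 0,0,0,0,0,0,0, 0,0,0,0,0,0,0, 0,0,0,0,0,0,0, 0,0,0,0,0,0,0, 0,0,0,0,0,0,0]' && python3 -m jog '[0,0,0,0,0,1,0, 0,0,0,0,0,0.5,0, 0,0,0,0,0,0,0]'
```

```text
t: 5.32
position: [488.0, -154.7, 57.5]
orientation: [[-0.37, 0.929, -0.0], [0.929, 0.37, 0.0], [0.0, -0.0, -1.0]]
contact_force: [-0.5, -0.6, 1.0]
grip_width: 48.1
finger_force: 30.0
t: 5.57
position: [488.9, -155.0, 89.0]
orientation: [[-0.37, 0.929, 0.002], [0.929, 0.37, -0.0], [-0.001, 0.002, -1.0]]
contact_force: [1.0, -0.7, -5.5]
grip_width: 48.1
finger_force: 30.0
```

Run:
```python
from h import *
cap('scene','s1');cap('wrist','w2')
crop('s1','s1c',230,170,430,320,4)
```

```text
(no output)
```

View pics/s1c.png

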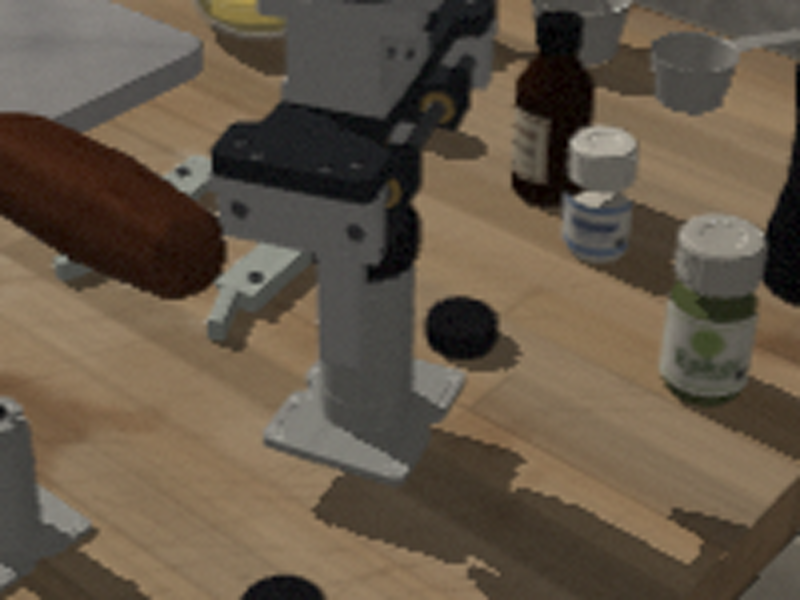

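Run:
```python
from h import *
a=np.radians(17.8);R=np.array([[np.cos(a),-np.sin(a)],[np.sin(a),np.cos(a)]])
P=[np.r_[R@q+(488.5,-155),37.5] for q in((42,36),(42,-36),(-42,-36),(-42,36))]
for z in(37.5,75): P+=[np.array([488.5,-155,z])]
q=proj('s1',P);print(((q-[230,170])*4).round())
i=cv2.imread('pics/s1c.png')
for p in q: cv2.circle(i,tuple(int(x) for x in (p-[230,170])*4),4,(0,0,255),-1)
w=cv2.imread('pics/w2.png')
cv2.imwrite('pics/m.png',np.hstack([i[250:500,200:500],cv2.resize(w[150:400,140:440],(300,250))]))
```

```text
[[330. 330.]
 [464. 366.]
 [398. 473.]
 [254. 430.]
 [362. 397.]
 [362. 334.]]
```

View pics/m.png

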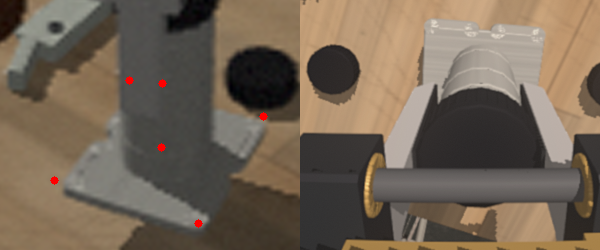

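```bash
python3 -m jog '[0,0,-0.18,-0.17,0.93,0,0, 0,0,-0.18,-0.17,0.93,0,0, 0,0,-0.18,-0.17,0.93,0,0, 0,0,-0.18,-0.17,0.93,0,0, 0,0,-0.18,-0.17,0.93,0,0, 0,0,-0.18,-0.17,0.93,0,0, 0,0,-0.18,-0.17,0.93,0,0, 0,0,-0.18,-0.17,0.93,0,0, 0,0,-0.18,-0.17,0.89,0,0, 0,0,0,0,0,0,0, 0,0,0,0,0,0,0]'
python3 - <<'E'
from h import *
cap('top','t2');st()
i=cv2.imread('pics/t2.png')
crop('t2','t2c',230,170,390,290,5)
cap('wrist','w3')
a=np.radians(10.35);R=np.array([[np.cos(a),-np.sin(a)],[np.sin(a),np.cos(a)]])
P=[np.r_[R@q+(458.5,11.6),37.5] for q in((42,36),(42,-36),(-42,-36),(-42,36))]
print(proj('w3',P).round())
i=cv2.imread('pics/w3.png')
for p in proj('w3',P): cv2.circle(i,tuple(int(x) for x in p),2,(0,0,255),-1)
cv2.imwrite('pics/w3m.png',i)
E
```

```text
t: 6.58
position: [456.9, 12.8, 86.9]
orientation: [[-0.249, 0.969, -0.001], [0.969, 0.249, -0.0], [0.0, -0.001, -1.0]]
contact_force: [0.3, 0.5, -4.9]
grip_width: 48.3
finger_force: 30.0
{'t': 6.633, 'position': [457.091, 11.872, 86.988], 'orientation': [[-0.248, 0.969, -0.001], [0.969, 0.248, -0.0], [-0.0, -0.001, -1.0]], 'contact_force': [-0.093, -1.917, -5.929], 'grip_width': 48.243, 'q': [-0.672, 0.293, 0.589, 2.227, -0.256, 0.686, 0.347]}
[[388. 179.]
 [375. 276.]
 [260. 269.]
 [262. 171.]]
```

View pics/w3m.png

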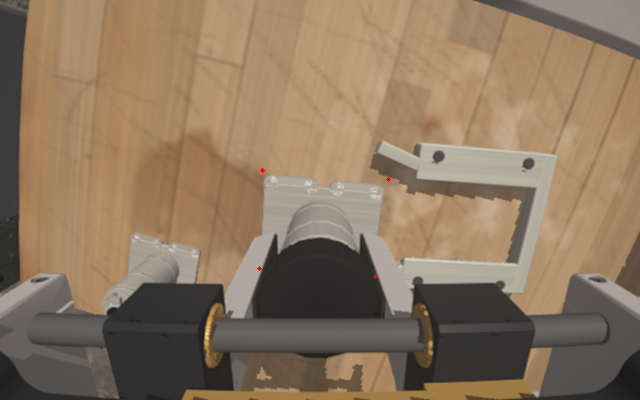

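```bash
python3 -m jog '[0,0,0,0.05,0,-0.6,0, 0,0,0,0.05,0,-0.4,0, 0,0,0,0,0,-0.3,0, 0,0,0,0,0,-0.13,0, 0,0,0,0,0,0,0, 0,0,0,0,0,0,0]'
```

```text
t: 7.18
position: [459.7, 11.3, 58.9]
orientation: [[-0.246, 0.969, 0.0], [0.969, 0.246, -0.0], [-0.0, 0.0, -1.0]]
contact_force: [0.9, -0.8, -2.2]
grip_width: 48.3
finger_force: 30.0
```

```bash
python3 -m jog '[0,0,0,0.49,0.09,-0.03,0, 0,0,0,0.49,0.09,0,0, 0,0,0,0.49,0.09,0,0, 0,0,0,0.49,0.09,0,0, 0,0,0,0.49,0.09,0,0, 0,0,0,0.49,0.09,0,0, 0,0,0,0,0,0,0]'
```

```text
t: 7.77
position: [520.3, 23.1, 58.5]
orientation: [[-0.247, 0.969, 0.001], [0.969, 0.247, 0.0], [-0.0, 0.001, -1.0]]
contact_force: [-0.1, 0.9, 1.6]
grip_width: 47.8
finger_force: 30.0
```

```bash
python3 -m jog '[0,0,0,0.49,0.09,0,0, 0,0,0,0.49,0.09,0,0, 0,0,0,0.49,0.09,0,0, 0,0,0,0,0,0,0]' && python3 -m jog '[0,0,0,0.3,0.055,0,0, 0,0,0,0.3,0.055,0,0, 0,0,0,0.25,0.045,0,0, 0,0,0,0,0,0,0]'
```

```text
t: 8.1
position: [548.6, 28.4, 58.5]
orientation: [[-0.247, 0.969, 0.0], [0.969, 0.247, 0.0], [0.0, 0.0, -1.0]]
contact_force: [-0.4, 0.8, 2.4]
grip_width: 48.2
finger_force: 30.0
t: 8.43
position: [564.7, 31.2, 58.4]
orientation: [[-0.247, 0.969, -0.001], [0.969, 0.247, 0.0], [0.0, -0.001, -1.0]]
contact_force: [-2.8, 1.0, 5.9]
grip_width: 48.1
finger_force: 30.0
```

Now the catches: go on in small steps.

```bash
python3 -m jog '[0,0,0,0.25,0.045,0,0, 0,0,0,0.15,0.027,0,0, 0,0,0,0,0,0,0]' && python3 -m jog '[0,0,0,0.15,0.027,0,0, 0,0,0,0,0,0,0]' && python3 -m jog '[0,0,0,0.15,0.027,0,0, 0,0,0,0,0,0,0]'&& python3 -m jog '[0,0,0,0.15,0.027,0,0, 0,0,0,0,0,0,0]'
```

```text
t: 8.68
position: [572.9, 32.7, 58.4]
orientation: [[-0.247, 0.969, -0.0], [0.969, 0.247, 0.0], [0.0, 0.0, -1.0]]
contact_force: [0.4, 0.6, 5.2]
grip_width: 48.2
finger_force: 30.0
t: 8.85
position: [575.9, 33.4, 58.5]
orientation: [[-0.247, 0.969, 0.0], [0.969, 0.247, 0.0], [0.0, 0.0, -1.0]]
contact_force: [-0.4, 0.3, 3.6]
grip_width: 47.7
finger_force: 30.0
t: 9.02
position: [578.8, 33.8, 58.4]
orientation: [[-0.247, 0.969, -0.0], [0.969, 0.247, 0.0], [0.0, -0.0, -1.0]]
contact_force: [-1.4, 1.9, 6.6]
grip_width: 48.2
finger_force: 30.0
t: 9.18
position: [580.7, 34.0, 58.5]
orientation: [[-0.246, 0.969, -0.002], [0.969, 0.246, 0.0], [0.001, -0.002, -1.0]]
contact_force: [-10.4, -0.5, 15.1]
grip_width: 48.2
finger_force: 30.0
```

```bash
python3 -m jog '[0,0,0,0.1,0.018,0,0, 0,0,0,0,0,0,0]' && python3 -m jog '[0,0,0,0.1,0.018,0,0, 0,0,0,0,0,0,0]'
```

```text
t: 9.35
position: [582.0, 34.2, 58.6]
orientation: [[-0.246, 0.969, -0.003], [0.969, 0.246, 0.0], [0.001, -0.003, -1.0]]
contact_force: [-15.5, -0.4, 23.3]
grip_width: 48.1
finger_force: 30.0
t: 9.52
position: [582.6, 34.2, 58.5]
orientation: [[-0.246, 0.969, -0.006], [0.969, 0.246, 0.0], [0.002, -0.006, -1.0]]
contact_force: [-23.1, -2.3, 32.0]
grip_width: 47.8
finger_force: 30.1
```

```bash
python3 -m jog '[0,0,0,-0.2,-0.036,0,0, 0,0,0,0,0,0,0]' && python3 -m jog '[0,0,0,-0.1,-0.018,0,0, 0,0,0,0,0,0,0]'&& python3 -m jog '[0,0,0,-0.1,-0.018,0,0, 0,0,0,0,0,0,0]'
python3 - <<'E'
from h import *
cap('wrist','w4');cap('top','t4');cap('scene','s4')
a=cv2.imread('pics/t4.png')[170:260,230:330];b=cv2.imread('pics/s4.png')[180:290,200:340]
cv2.imwrite('pics/m4.png',np.hstack([cv2.resize(a,(400,360),interpolation=2),cv2.resize(b,(400,360),interpolation=2)]))
E
```

```text
t: 9.68
position: [580.3, 34.0, 58.1]
orientation: [[-0.246, 0.969, -0.002], [0.969, 0.246, 0.0], [0.001, -0.002, -1.0]]
contact_force: [-5.2, -0.1, 5.3]
grip_width: 48.4
finger_force: 30.0
t: 9.85
position: [579.3, 33.8, 58.2]
orientation: [[-0.247, 0.969, -0.0], [0.969, 0.247, -0.0], [0.0, -0.0, -1.0]]
contact_force: [-0.1, -0.1, 0.2]
grip_width: 47.9
finger_force: 30.0
t: 10.02
position: [577.6, 33.6, 58.3]
orientation: [[-0.247, 0.969, 0.0], [0.969, 0.247, 0.0], [0.0, 0.0, -1.0]]
contact_force: [0.1, 0.6, -0.9]
grip_width: 48.3
finger_force: 30.0
```

View pics/w4.png

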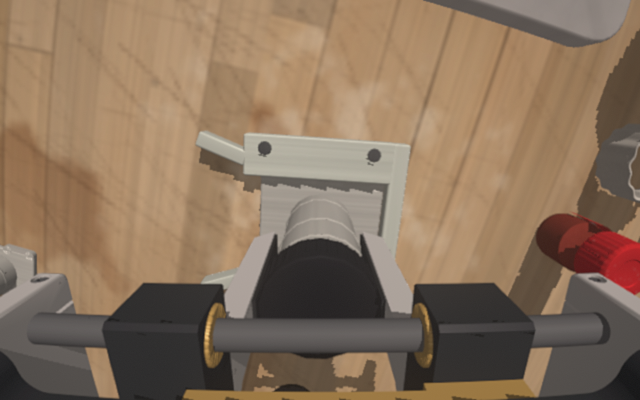

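```bash
python3 -m jog '[0,0,0,-0.1,-0.018,0,0, 0,0,0,0,0,0,0]' && python3 -m jog '[0,0,0,-0.1,-0.018,0,0, 0,0,0,0,0,0,0]'
```

```text
t: 10.33
position: [575.6, 33.2, 58.3]
orientation: [[-0.247, 0.969, 0.0], [0.969, 0.247, 0.0], [0.0, 0.0, -1.0]]
contact_force: [1.7, 1.2, -0.7]
grip_width: 48.0
finger_force: 30.0
t: 10.5
position: [574.2, 32.9, 58.7]
orientation: [[-0.247, 0.969, 0.001], [0.969, 0.247, 0.0], [-0.0, 0.001, -1.0]]
contact_force: [3.4, 2.9, 1.8]
grip_width: 48.4
finger_force: 30.0
```

View pics/m4.png

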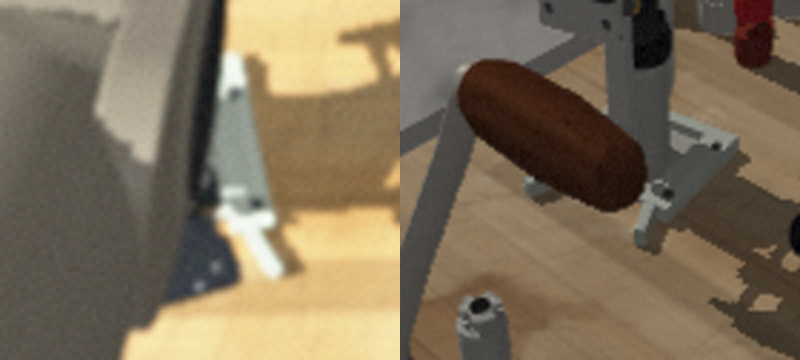

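```bash
python3 -m jog '[0,0,0,0.24,0.043,0,0, 0,0,0,0.15,0.027,0,0, 0,0,0,0,0,0,0]' && python3 -m jog '[0,0,0,-0.1,-0.018,0,0, 0,0,0,0,0,0,0]' && python3 -m jog '[0,0,0,0,0,0,0.8, 0,0,0,0,0,0,0.8, 0,0,0,0,0,0,0.8, 0,0,0,0,0,0,0.8, 0,0,0,0,0,0,0.8, 0,0,0,0,0,0,0.8]' && python3 -m jog '[0,0,0,0,0,1,0.8, 0,0,0,0,0,0.95,0.8, 0,0,0,0,0,0,0.8]'
python3 - <<'E'
from h import *
cap('wrist','w5');st()
crop('w5','w5c',170,110,420,297,3.2)
E
```

```text
t: 10.75
position: [581.0, 34.2, 58.2]
orientation: [[-0.247, 0.969, -0.002], [0.969, 0.247, 0.0], [0.001, -0.002, -1.0]]
contact_force: [-6.4, 1.1, 9.4]
grip_width: 48.1
finger_force: 30.0
t: 10.92
position: [579.1, 33.6, 58.1]
orientation: [[-0.246, 0.969, -0.001], [0.969, 0.246, -0.0], [-0.0, -0.001, -1.0]]
contact_force: [0.8, 0.2, 1.1]
grip_width: 48.1
finger_force: 30.0
t: 11.42
position: [579.4, 33.8, 58.3]
orientation: [[-0.247, 0.969, -0.0], [0.969, 0.247, -0.0], [0.0, -0.0, -1.0]]
contact_force: [0.3, -0.2, -0.2]
grip_width: 75.0
finger_force: 0.0
t: 11.67
position: [581.0, 33.7, 100.1]
orientation: [[-0.246, 0.969, 0.003], [0.969, 0.246, 0.001], [-0.0, 0.004, -1.0]]
contact_force: [1.0, -0.1, 0.2]
grip_width: 75.0
finger_force: 0.0
{'t': 11.717, 'position': [580.42, 33.947, 98.772], 'orientation': [[-0.247, 0.969, 0.003], [0.969, 0.247, 0.001], [0.0, 0.003, -1.0]], 'contact_force': [-0.622, 0.081, 0.299], 'grip_width': 75.116, 'q': [-0.598, 0.462, 0.551, 1.952, -0.328, 0.813, 0.383]}
```

View pics/w5c.png

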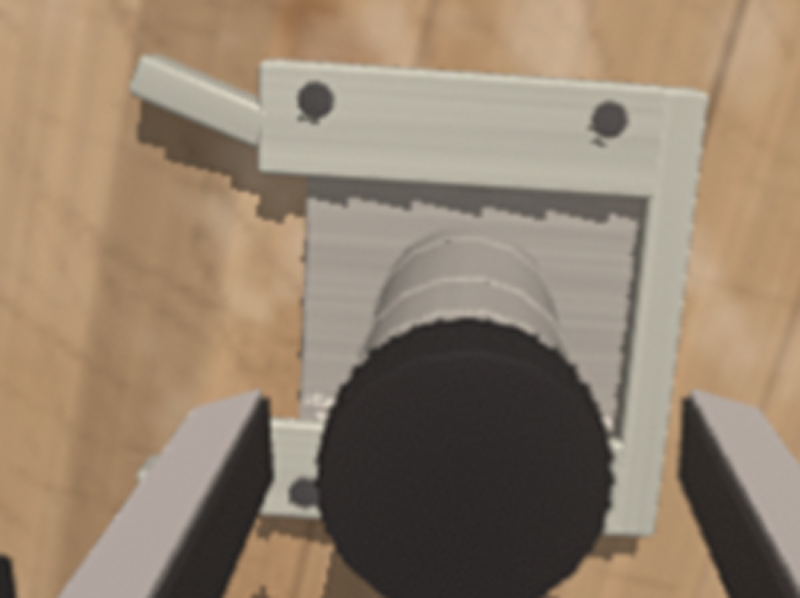

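```bash
python3 -m jog '[0,0,0,-0.05,0,-0.1,0.8, 0,0,0,0,0,0,0, 0,0,0,0,0,0,0, 0,0,0,0,0,0,0, 0,0,0,0,0,0,0, 0,0,0,0,0,0,0, 0,0,0,0,0,0,0]'&& python3 -m jog '[0,0,0,0.1,0.018,0,0, 0,0,0,0,0,0,0]' && python3 -m jog '[0,0,0,0.1,0.018,0,0, 0,0,0,0,0,0,0]'
```

```text
t: 12.3
position: [578.3, 33.8, 95.1]
orientation: [[-0.246, 0.969, -0.0], [0.969, 0.246, -0.0], [-0.0, -0.0, -1.0]]
contact_force: [-1.2, -0.1, -0.2]
grip_width: 48.0
finger_force: 30.0
t: 12.47
position: [580.2, 34.2, 95.2]
orientation: [[-0.247, 0.969, -0.001], [0.969, 0.247, -0.0], [0.0, -0.001, -1.0]]
contact_force: [-3.8, -0.1, 2.1]
grip_width: 48.0
finger_force: 30.0
t: 12.63
position: [581.7, 34.3, 95.4]
orientation: [[-0.246, 0.969, -0.002], [0.969, 0.246, 0.0], [0.001, -0.002, -1.0]]
contact_force: [-8.6, -0.8, 11.5]
grip_width: 48.2
finger_force: 30.0
```

```bash
python3 -m jog '[0,0,0,-0.15,-0.025,0,0, 0,0,0,0,0,0,0]' ; python3 -c "
from h import *;print(arm.sense()['wrist_torque'])"; python3 -m jog '[0,0,0.5,0,0,0,0, 0,0,0.5,0,0,0,0, 0,0,0.5,0,0,0,0, 0,0,0.5,0,0,0,0, 0,0,0,0,0,0,0]' ; python3 -c "
from h import *;print(arm.sense()['wrist_torque'])"
```

```text
t: 12.8
position: [579.2, 33.9, 95.2]
orientation: [[-0.246, 0.969, -0.0], [0.969, 0.246, 0.0], [0.0, -0.0, -1.0]]
contact_force: [-0.1, 0.6, -0.8]
grip_width: 48.1
finger_force: 30.0
[ 0.02591364  0.05097272 -0.01928591]
t: 13.22
position: [579.8, 34.1, 95.5]
orientation: [[-0.4, 0.917, 0.001], [0.917, 0.4, 0.0], [-0.0, 0.001, -1.0]]
contact_force: [0.5, -0.5, 2.4]
grip_width: 48.0
finger_force: 30.0
[-0.07996413  0.20030557 -0.04811033]
```

```bash
python3 -m jog '[0,0,0.5,0,0,0,0, 0,0,0.5,0,0,0,0, 0,0,0.5,0,0,0,0, 0,0,0,0,0,0,0]' ; python3 -c "
from h import *;print(arm.sense()['wrist_torque'])"
```

```text
t: 13.55
position: [579.8, 34.1, 95.6]
orientation: [[-0.506, 0.863, 0.001], [0.863, 0.506, 0.0], [-0.0, 0.001, -1.0]]
contact_force: [0.1, -0.5, 4.3]
grip_width: 47.8
finger_force: 30.0
[-0.08718455  0.18435815 -0.03064276]
```

```bash
python3 -m jog '[0,0,0.5,0,0,0.02,0, 0,0,0.5,0,0,0.02,0, 0,0,0.5,0,0,0.02,0, 0,0,0.5,0,0,0.02,0, 0,0,0.5,0,0,0.02,0, 0,0,0.5,0,0,0.02,0, 0,0,0.5,0,0,0.02,0, 0,0,0.5,0,0,0.02,0, 0,0,0,0,0,0,0]' ; python3 -c "
from h import *;print(arm.sense()['wrist_torque'])";  python3 -m jog '[0,0,0.5,0,0,0,0, 0,0,0.5,0,0,0,0, 0,0,0.5,0,0,0,0, 0,0,0.5,0,0,0,0, 0,0,0.5,0,0,0,0, 0,0,0,0,0,0,0]' ; python3 -c "
from h import *;print(arm.sense()['wrist_torque'])"
```

```text
t: 14.3
position: [579.6, 34.0, 98.5]
orientation: [[-0.751, 0.66, 0.0], [0.66, 0.751, 0.0], [-0.0, 0.0, -1.0]]
contact_force: [0.3, -0.4, -0.8]
grip_width: 48.6
finger_force: 30.0
[-0.00147371 -0.00410634 -0.04830772]
t: 14.8
position: [579.5, 34.0, 98.4]
orientation: [[-0.867, 0.499, 0.0], [0.499, 0.867, 0.0], [-0.0, 0.0, -1.0]]
contact_force: [-0.6, 0.7, -0.8]
grip_width: 48.4
finger_force: 30.0
[-0.03354419 -0.01513295  0.01719812]
```

```bash
python3 -m jog '[0,0,0,0,0,0.1,0, 0,0,0,0,0,0.1,0, 0,0,0,0,0,0,0]' && python3 -m jog '[0,0,0,0,0,0.2,0, 0,0,0,0,0,0.2,0, 0,0,0,0,0,0,0]'
```

```text
t: 15.05
position: [579.7, 34.1, 102.9]
orientation: [[-0.866, 0.5, 0.001], [0.5, 0.866, 0.0], [-0.0, 0.0, -1.0]]
contact_force: [-0.5, -0.5, -1.1]
grip_width: 48.1
finger_force: 30.0
t: 15.3
position: [579.8, 34.1, 111.4]
orientation: [[-0.867, 0.499, 0.001], [0.499, 0.867, 0.0], [-0.001, 0.001, -1.0]]
contact_force: [-0.4, -0.5, -0.6]
grip_width: 48.4
finger_force: 30.0
```

```bash
python3 -m jog '[0,0,0,0,0,0.5,0, 0,0,0,0,0,0.8,0, 0,0,0,0,0,0.8,0, 0,0,0,0,0,0.8,0, 0,0,0,0,0,0.8,0, 0,0,0,0,0,0.8,0, 0,0,0,0,0,0.8,0, 0,0,0,0,0,0.6,0, 0,0,0,0,0,0.3,0, 0,0,0,0,0,0,0, 0,0,0,0,0,0,0, 0,0,0,0,0,0,0]'
python3 - <<'E'
from h import *
a=cap('wrist','w6')['color'];b=cap('scene','s6')['color'];st()
cv2.imwrite('pics/m6.png',cv2.resize(np.vstack([a[60:380,100:560],cv2.resize(b[100:320,150:466],(460,320))]),(800*460//858 ,596)))
E
```

```text
t: 16.3
position: [578.9, 34.0, 233.6]
orientation: [[-0.867, 0.498, -0.001], [0.498, 0.867, -0.0], [0.001, -0.001, -1.0]]
contact_force: [0.5, -0.1, -0.7]
grip_width: 48.1
finger_force: 30.0
{'t': 16.4, 'position': [579.003, 34.002, 233.615], 'orientation': [[-0.867, 0.498, -0.001], [0.498, 0.867, -0.0], [0.001, -0.001, -1.0]], 'contact_force': [0.243, 0.027, -0.119], 'grip_width': 48.059, 'q': [-0.496, 0.27, 0.396, 1.825, -0.117, 1.071, 0.993]}
```

View pics/m6.png

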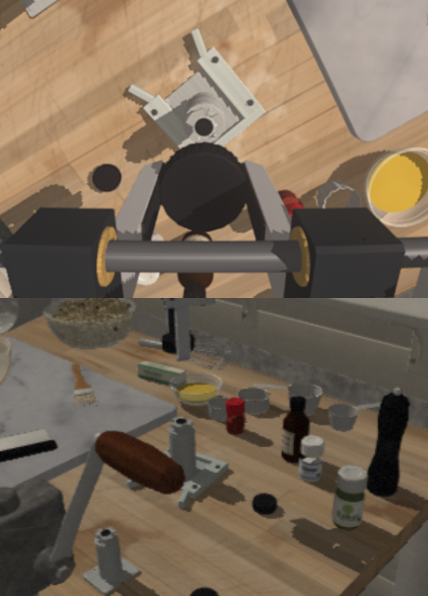

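Run:
```python
from h import *
p=lambda u,v,z:pix('w5',170+(u+.5)/3.2-.5,110+(v+.5)/3.2-.5,z)
a=np.radians(10.35);e=np.array([np.cos(a),np.sin(a),0])
for n,q in dict(rear=(304,300,6),front=(633,300,6),railfront=(261,120,13),stopin=(646,230,13),stopout=(690,250,13)).items():print(n,(p(*q)@e).round(1))
```

```text
rear 532.7
front 617.0
railfront 522.2
stopin 617.0
stopout 628.5
```

```bash
python3 -c "
from cell import arm;print(arm.job_done())"
```

```text
the job is handed in; nothing more can be done
None
```

The canister is home in the dock within about 1 mm (judged from a picture and the push force, as the catches can't be read directly), and its cap came off by turning it counter-clockwise seen from above. I didn't try the other way, because it turned freely past the few degrees of slack. The cap is held still and level over 10 cm above the neck, the other things on the bench were not touched, and the job was handed in at about 16 s.

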